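# Square a parcel on the mailroom scale and record it

## Robot

A 7-joint arm with a two-finger parallel gripper is mounted at the origin on the work surface. World frame = base frame: x ahead of the robot, y to its left, z up, the work surface at z = 0. Lengths are in mm, angles in rad, forces in N, time in s.
With the tool pointing down it reaches from about 400 to 850 mm from the base axis. Payload 10.4 kg.
Tool frame: the origin (TCP) lies midway between the tips of the shut fingers; the grasp point (between the pads) lies behind it (ctrl.grasp_offset is the z of the grasp point in the tool frame, in mm); z points along the fingers, y is the line along which they close (so a half turn about z gives the same grasp; the last joint's range is limited). The gripper opens to 85 mm and grips with 20 to 120 N. Pads are 22 mm wide; open, the fingers measure 114 mm over their backs; the gripper's body (76 mm by 85 mm) begins 54 mm behind the grasp point. The pads swing forward as they close: fully open they stand 13 mm farther back than shut.
Start: joints at [1.158, 0.332, -0.065, 1.46, 0.022, 1.35, -0.088], TCP at [237.525, -578.129, 231.338] pointing down, gripper open.
Joint ranges: [-2.6, 2.6], [-0.5, 2.12], [-1.47, 1.34], [0.16, 2.42], [-1.27, 4.41], [0.06, 2.06], [-2.6, 2.6]. Speed limits (rad/s): [2.22, 2.22, 2.79, 2.79, 3.14, 3.14, 3.14].

## Interface

Orientations are given as a unit quaternion [w, x, y, z].
In Python, from cell import state, vision, ctrl, nets gives the robot as it stands.
- The arm moves only by the shell command python3 -m creep 'ROWS' [FORCE]. ROWS is JSON, a list of rows, each an object of numbers: "tx", "ty", "tz": the shift along the tool's x, y, z in m; "twist": the turn about the tool's z in degrees; "grip": the opening, from -1 (shut) to 1 (fully open). In form: [{"tx": .., "ty": .., "tz": .., "twist": .., "grip": ..}, ...]. A call has 1 to 10 rows; each row is the pose to reach, as a shift and turn from the pose commanded when the call began, along the tool's axes at that moment; what a row does not reach only later rows make up. A row lasts 1/12 s, in which the tool goes at most 41.7 mm and 7.16 degrees, less where a joint would pass 70% of its speed; a pose out of reach is approached as far as the arm can. A call with a gripper value outside its range is refused whole. The fingers move at their own pace and stop on an object; FORCE is the grip in N (left out, the last holds). Time passes only in rows, so rows that repeat a pose let the fingers close. It gives the time, the measured TCP pose, the force, the opening and the grip force at its end, in the units of the state.
- state(): the state, without advancing time (a new reading comes with each control period).
- vision.grab_frame(name): name is "scene" or "top" or "wrist"; returns the picture (400x640x3 uint8, red, green, blue); there is no depth.
- vision.calibration(name): a dict with "vfov" (degrees; the focal length in pixels is half the picture's height over the tangent of half this angle, whatever the lens; pixels are square), "cx", "cy" (the principal point, pixels), "position" and "rotation" of the camera in the world. Camera axes: x right, y up, looking along -z (the intrinsics and any distortion apply to the point x, -y, -z); pixel columns grow to the right and rows downward; lengths in mm; the calibration is good to about 2 mm. A picture is of the moment at which its call begins: read the wrist's pose just before it. calibration takes no time and is no camera call; for the wrist camera it gives the pose at the moment of the call.
- ctrl.hand_in(): hands the job in; it is judged then, once.
Trained networks look in the newest picture that a camera, given by its name, has taken for a name from the list of things; names that differ only in an ending like _2 or _b are one class to them, and where a whole thing is asked for, a point or a joint stands for the part that bears it (a point fixed in the world has none). Each returns a list of dicts, best first, with "score" (0 to 1); they miss things now and then, are a little off and sometimes report something else, mostly with a low value. They report only what shows in the picture. A call takes as long as a camera call. They do not tell look-alikes from the thing itself.
- nets.search_frame(camera, target): "rect" ([left, top, right, bottom] in pixels, round what is visible of it).
- nets.mark_of(camera, target): "xy" ([column, row] in pixels: a listed point, or the origin of a listed thing).
The state is a dict: "time": time; "joints": joint angles; "dq": joint speeds; "joint_torque": joint torques, N m; "eef_pos": TCP position; "orientation": TCP orientation; "wrist_force": force on the tool from outside, world axes, zero at the start; "moment": the same for the moment, N m; "opening": opening from 0.0 (shut) to 1.0 (fully open); "finger_force": force on a finger pad.
Only numpy, scipy, OpenCV 4.12 (cv2) and the standard library are available. Lean on these libraries where they do the work, as an engineer would, in place of code of your own. Each camera call takes 0.05 s, during which the arm holds its last target. There are 200 camera calls.

## Task

Push the brown parcel along the scale's platter into the zero corner of the two measuring fences, so that it sits flush against both; only push it with the fingers, never lift or tip it. Then, with the hand off the parcel and the scale so that the reading is true, press the green key on the display all the way down to record it, and let it go. Leave the tape roll, stamp, label box and stapler where they are.

Things in the scene. Friction and masses are not known exactly. Their poses are not given: they have to be found in the camera images.
- scale: Bench parcel scale, fixed: black base, steel platter 300 (x) by 320 (y) mm, its top 60 mm above the bench. Origin: centre of its underside. Upright aluminium fences with yellow tape, 5 mm thick, 60 mm high above the platter, run along its whole far (+x) and left (+y) edges, inner faces at x = +145 and y = +155 mm of this frame; near and right sides are open.
- scale_zero (a point): The zero corner of the scale: where the inner faces of the two fences meet, at the height of the platter's top. Axes as scale.
- parcel: Sealed brown carton, rigid, 120 (x) by 160 (y) by 80 (z) mm, about 0.4 to 0.8 kg (2 to 8 N to slide), loose on the platter, skewed up to 17 degrees to the scale. Origin: centre of its underside. Its +x side (160 long) goes against the far fence, its +y side against the left one: seated, its origin is 60 mm in x and 80 mm in y short of the zero corner, axes parallel to the scale's.
- display: The scale's remote display, fixed to the bench right of the scale, grey, 135 (x) by 150 (y) mm: a level key deck 34 mm high on its near side with small black keys (not used) and one green key, and a display hump 58 mm high over its far 52 mm. Origin: centre of its underside; +x points to the hump.
- key_top (a point): Centre of the top of the round green record key, 28 mm across, on the display's deck, facing up; 27 mm nearer (-x) and 42 mm right (-y) of the display's origin.
- key (a joint): Travel of the green key: 0 up, 0.005 m fully down; springs back; fully down takes about 4 N.
- tape_roll: Roll of brown packing tape lying flat, 100 mm across, 48 mm high. Origin: centre of its underside. Stays where it is.
- stamp: Wooden-handled rubber stamp standing upright, 38 mm across, 74 mm high. Origin: centre of its underside. Stays where it is.
- label_box: White and blue box of labels, 90 x 110 x 60 mm. Origin: centre of its underside. Stays where it is.
- stapler: Red and black desk stapler, 150 mm long along its x, 36 mm wide, about 55 mm high. Origin: centre of its underside. Stays where it is.
Things that resemble listed ones, but are neither listed nor needed, are in the scene too. What is shaped like the display but purple or yellow is not meant.

How it is judged (in metres and radians):
On the way, in this order (a step that is already met when the one before it is completed fails the run):
1. the parcel sits flush against both fences (x of parcel in the frame of scale_zero between -0.064 and -0.056 m and y of parcel in the frame of scale_zero between -0.084 and -0.076 m and angle between the x axis of parcel and the x axis of scale, either way round below 0.03 rad and z of parcel in the frame of scale_zero below 0.004 m), for 0.3 s.
2. the green key is pressed down with the parcel seated and the hand off parcel and scale (all of step 1 and value of joint key above 0.0035 m and not (contact force between any of the fingers, the arm and parcel above 0.5 N or contact force between any of the fingers, the arm and scale above 0.5 N)), for 0.1 s.
At the end, for the whole second after the job is handed in: The parcel rests level on the platter within 4 mm of both fences and within 0.03 rad (1.7 degrees) of square, at rest; the green key is up again; the tape roll, stamp, label box and stapler are within 20 mm of where they began (all of step 1 and angle between parcel's own z axis and vertical below 0.03 rad and linear speed of parcel below 0.01 m/s and value of joint key below 0.0015 m and distance of each of tape_roll, stamp, label_box, stapler from where it was at the start of the episode below 0.02 m); the robot touches nothing.
It fails at once if the parcel is lifted off the platter (more than 10 mm), tipped more than 0.2 rad, or pushed off it (z of parcel in the frame of scale_zero above 0.01 m or z of parcel in the frame of scale_zero below -0.02 m or angle between parcel's own z axis and vertical above 0.2 rad).
It fails at once if the key is pressed down (more than 3.5 mm) before the parcel is flush with both fences (value of joint key above 0.0035 m and not (x of parcel in the frame of scale_zero between -0.064 and -0.056 m and y of parcel in the frame of scale_zero between -0.084 and -0.076 m and angle between the x axis of parcel and the x axis of scale, either way round below 0.03 rad and z of parcel in the frame of scale_zero below 0.004 m)).
It fails at once if the key is pressed down while the robot touches the parcel or the scale (value of joint key above 0.0035 m and (contact force between any of the fingers, the arm and parcel above 0.5 N or contact force between any of the fingers, the arm and scale above 0.5 N)).
It fails at once if the tape roll, stamp, label box or stapler is moved more than 20 mm or tipped over (distance of any of tape_roll, stamp, label_box, stapler from where it was at the start of the episode above 0.02 m or angle between any of tape_roll, stamp, label_box, stapler's own z axis and vertical above 0.4 rad).
It also fails if it takes over 54 s, if anything falls off the work surface, if the arm or the gripper's body presses on something with over 40 N, if the wrist force passes 120 N, or if a joint passes its speed limit or range.

## Working session

There is one attempt and no reset: what is moved stays moved. The work goes in short steps, Python scripts to look and compute and a shell command to move; the robot and the scene stay as the last step left them, time stands still between calls to the robot, and variables do not carry over. Pictures are saved under pics/ and viewed, at most 12 in all, crops included, and the job is handed in when it is done.

```bash
ls; mkdir -p pics; cat > h.py <<'E'
import numpy as np,cv2
from cell import state,vision,ctrl,nets
def save(n,f):
    im=vision.grab_frame(n); cv2.imwrite('pics/'+f,cv2.cvtColor(im,cv2.COLOR_RGB2BGR)); return im
E
python3 - <<'E'
from h import *
for n in ['top','scene']:
    save(n,n+'0.png'); print(n,vision.calibration(n))
    for t in ['scale','parcel','display','key_top','tape_roll','stamp','label_box','stapler','scale_zero']:
        print(t,[(np.round(d['xy']).tolist(),round(d['score'],2)) for d in nets.mark_of(n,t)][:4])
s=state();print(s)
print(vision.calibration('wrist'), ctrl.grasp_offset)
E
```

```text
pics
top {'vfov': 50.7297178745928, 'cx': 317.746479581042, 'cy': 197.39155479507895, 'position': array([ 372.03342948,  -41.18884053, 1241.92012062]), 'rotation': array([ 0.7080877 ,  0.01995971, -0.02302778, -0.70546661])}
scale [([290.0, 158.0], 0.97)]
parcel [([302.0, 142.0], 0.92)]
display [([403.0, 288.0], 0.91), ([475.0, 210.0], 0.83), ([162.0, 190.0], 0.7), ([397.0, 171.0], 0.57)]
key_top [([422.0, 304.0], 0.64), ([498.0, 223.0], 0.61), ([410.0, 183.0], 0.46), ([158.0, 130.0], 0.23)]
tape_roll [([394.0, 117.0], 0.97), ([395.0, 224.0], 0.15)]
stamp [([395.0, 227.0], 0.63)]
label_box [([161.0, 189.0], 0.79)]
stapler [([158.0, 131.0], 0.68)]
scale_zero [([241.0, 94.0], 0.95)]
scene {'vfov': 47.016701002051896, 'cx': 318.9939554511233, 'cy': 199.8881540896952, 'position': array([1082.74675535,   -8.530484  , 1142.12405142]), 'rotation': array([0.66951918, 0.17702276, 0.18675227, 0.69680026])}
scale []
parcel [([332.0, 251.0], 0.82), ([482.0, 221.0], 0.52)]
display [([240.0, 127.0], 0.97), ([156.0, 190.0], 0.94), ([231.0, 228.0], 0.65), ([492.0, 282.0], 0.6)]
key_top [([142.0, 166
[... 589 characters left out ...]
rray([-3.31474339e-04, -6.25247025e+01,  4.88631777e-02, -3.91830969e+01,
        1.64190831e-02,  1.89670442e-03,  1.68266314e-05]), 'eef_pos': array([ 237.50893279, -578.13865369,  231.33354634]), 'orientation': array([ 4.51964902e-05,  9.81068189e-01,  1.93662611e-01, -5.71906297e-09]), 'wrist_force': array([-0.27282495, -0.57249293, -0.14386421]), 'moment': array([ 0.00398594,  0.0220887 , -0.04014157]), 'finger_force': 0.0, 'opening': 1.002743817250972}
{'vfov': 71.29952704368802, 'cx': 320.5212910268577, 'cy': 201.25986795739394, 'position': array([ 310.58591541, -548.69113287,  374.80447281]), 'rotation': array([ 0.82097011, -0.12955152,  0.08631315, -0.54934008])} -18.700000000000003
```

View pics/top0.png

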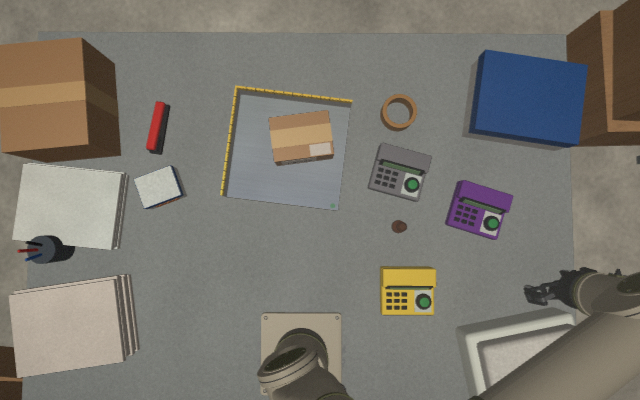

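View pics/scene0.png

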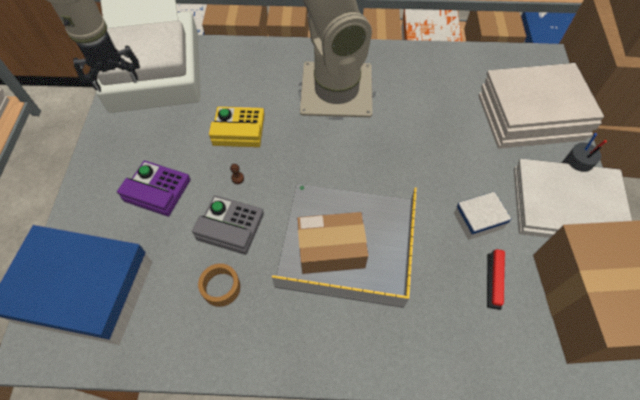

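Top view: the look-alikes for the display are grey (402,171), purple (478,210), yellow (408,292). By the description the grey one is meant, with its green key at about (411,184). The parcel is the carton on the platter at (301,137); large cartons at (60,95) and (600,70) are bystanders. The scale's fence corner is at (236,88), with the stamp at (399,227) and the tape at (399,112). The scene view agrees. Close crop next.

```bash
python3 - <<'E'
from h import *
im=cv2.imread('pics/top0.png')
c=im[70:220,210:450]
c=cv2.resize(c,None,fx=3.3,fy=3.3,interpolation=cv2.INTER_CUBIC)
for k in range(0,240,20): cv2.putText(c,str(210+k),(int(k*3.3),8),0,.3,(255,255,255)); cv2.line(c,(int(k*3.3),8),(int(k*3.3),14),(255,255,255))
for k in range(0,150,10): cv2.putText(c,str(70+k),(0,int(k*3.3)),0,.3,(255,255,255)); 
cv2.imwrite('pics/crop1.png',c)
E
```

```text
(no output)
```

View pics/crop1.png

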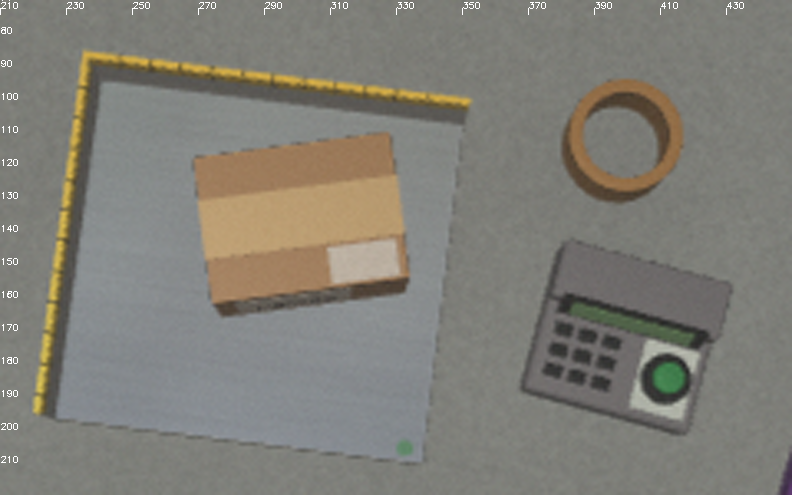

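The crop confirms the choice: grey display, green key at about (412.7,184.2), black keys and hump. Parcel top corners are about (268.5,117.3), (327.6,110), (333.6,154) and (274.5,161.8), and the fence outer corner is about (235.5,85.8).

```bash
cat >> h.py <<'E'
from scipy.spatial.transform import Rotation as R
from scipy.optimize import least_squares
def proj(P,c):
    r=R.from_quat(np.roll(c['rotation'],-1)); p=r.inv().apply(np.atleast_2d(P)-c['position'])
    f=200/np.tan(np.radians(c['vfov']/2)); return np.c_[c['cx']+f*p[:,0]/-p[:,2], c['cy']-f*p[:,1]/-p[:,2]]
def unproj(px,z,c):
    r=R.from_quat(np.roll(c['rotation'],-1)); f=200/np.tan(np.radians(c['vfov']/2)); px=np.atleast_2d(px)
    d=r.apply(np.c_[(px[:,0]-c['cx'])/f,-(px[:,1]-c['cy'])/f,-np.ones(len(px))]); C=c['position']
    return C+d*((z-C[2])/d[:,2])[:,None]
def fit(M,px,c,x0):
    M=np.array(M,float)
    def g(q):
        a=q[2]; return (proj(np.c_[q[0]+np.cos(a)*M[:,0]-np.sin(a)*M[:,1],q[1]+np.sin(a)*M[:,0]+np.cos(a)*M[:,1],M[:,2]],c)-px).ravel()
    s=least_squares(g,x0,x_scale=[10,10,.1]); return s.x,s.fun.reshape(-1,2)
E
python3 - <<'E'
from h import *
np.set_printoptions(suppress=True,precision=3)
c=vision.calibration('top'); sc=lambda L:np.array(L)/3.3+[210,70]
pf=sc([[84,52],[471,98],[35,412],[422,463]])
S,r=fit([[150,160,120],[150,-160,120],[-150,160,120],[-150,-160,60]],pf,c,[600,0,0]);print('scale',S,r)
pp=sc([[193,156],[388,132],[408,277],[213,303]])
P,r=fit([[60,80,140],[60,-80,140],[-60,-80,140],[-60,80,140]],pp,c,[600,0,0]);print('parcel',P,r)
pd=sc([[568,239],[733,286],[522,390],[686,434]])
D,r=fit([[67.5,75,58],[67.5,-75,58],[-67.5,75,34],[-67.5,-75,34]],pd,c,[600,-200,0]);print('disp',D,r)
print('key',unproj(sc([[669,377]]),38,c))
print('stamp',unproj([[399,226]],74,c),'tape',unproj(sc([[626,136]]),48,c))
a=S[2];d=P[:2]-S[:2];Rm=np.array([[np.cos(a),-np.sin(a)],[np.sin(a),np.cos(a)]])
print('parcel in scale',Rm.T@d,P[2]-a,'zero',S[:2]+Rm@[145,155])
ka=D[2];print('key from disp',D[:2]+np.array([[np.cos(ka),-np.sin(ka)],[np.sin(ka),np.cos(ka)]])@[-27,-42])
print(proj([[237.5,-578,231]],c))
# scene-camera check
c2=vision.calibration('scene')
print('key scene predicted',proj([[*unproj(sc([[669,377]]),38,c)[0]]],c2))
E
```

```text
scale [575.384  37.029  -0.119] [[-0.101 -0.451]
 [ 0.033 -0.006]
 [-0.37   0.257]
 [ 0.461  0.186]]
parcel [602.172  -1.268   0.136] [[-0.332  0.093]
 [ 0.495 -0.437]
 [ 0.522  0.138]
 [-0.681  0.192]]
disp [ 517.341 -280.684   -0.273] [[-0.547 -0.551]
 [ 0.506 -0.424]
 [-0.312  0.028]
 [ 0.352  0.946]]
key [[ 484.156 -318.5     38.   ]]
stamp [[ 364.771 -271.046   74.   ]] tape [[ 693.732 -280.847   48.   ]]
parcel in scale [ 31.146 -34.845] 0.25511812095520914 zero [737.762 173.716]
key from disp [ 480.014 -313.846]
[[541.404 280.561]]
key scene predicted [[216.452 207.059]]
```

```bash
python3 -m creep '[{"tx":0.498,"ty":-0.290,"tz":0,"twist":-60.9,"grip":0.3},{"tx":0.498,"ty":-0.290,"tz":0,"twist":-60.9,"grip":0.3},{"tx":0.498,"ty":-0.290,"tz":0,"twist":-60.9,"grip":0.3},{"tx":0.498,"ty":-0.290,"tz":0,"twist":-60.9,"grip":0.3},{"tx":0.498,"ty":-0.290,"tz":0,"twist":-60.9,"grip":0.3},{"tx":0.498,"ty":-0.290,"tz":0,"twist":-60.9,"grip":0.3},{"tx":0.498,"ty":-0.290,"tz":0,"twist":-60.9,"grip":0.3},{"tx":0.498,"ty":-0.290,"tz":0,"twist":-60.9,"grip":0.3},{"tx":0.498,"ty":-0.290,"tz":0,"twist":-60.9,"grip":0.3},{"tx":0.498,"ty":-0.290,"tz":0,"twist":-60.9,"grip":0.3}]' 20
cat >> h.py <<'E'
S0=np.array([575.4,37.0]);SA=-0.119
def where(tx_scale=None,yaw=None,z=None):
    """print TCP in scale frame; if a target (scale xy), tool-x yaw in scale (deg) and z are given, the move in tool axes"""
    s=state();p=s['eef_pos'];T=R.from_quat(np.roll(s['orientation'],-1)).as_matrix()
    Q=np.array([[np.cos(SA),-np.sin(SA)],[np.sin(SA),np.cos(SA)]])
    ya=np.degrees(np.arctan2(T[1,0],T[0,0])-SA)
    print('t %.2f'%s['time'],'scale xy',np.round(Q.T@(p[:2]-S0),1),'z %.1f toolx yaw in scale %.1f'%(p[2],ya),'Fscale',np.round(Q.T@s['wrist_force'][:2],1),'Fz %.1f'%s['wrist_force'][2],'open %.2f j7 %.2f'%(s['opening'],s['joints'][6]))
    if tx_scale is not None:
        g=np.r_[S0+Q@np.array(tx_scale,float),z]-p
        print('move tool xyz',np.round(T.T@g,1),'twist',round(-((yaw-ya+180)%360-180),1))
E
python3 -c "
from h import *
where([31,-155],90,140)"
```

```text
time: 1.83
eef_pos: [491.8, -245.7, 231.7]
orientation: [0.0, 0.746, 0.666, 0.0]
wrist_force: [0.9, -0.3, -0.5]
opening: 0.651
finger_force: 0.0
t 1.83 scale xy [ -49.5 -290.6] z 231.7 toolx yaw in scale 90.3 Fscale [ 1.  -0.2] Fz -0.5 open 0.65 j7 0.20
move tool xyz [135.2  81.1  91.7] twist 0.3
```

```bash
python3 -m creep '[{"tx":0.135,"ty":0.081,"tz":0.04,"twist":0.3},{"tx":0.135,"ty":0.081,"tz":0.08,"twist":0.3},{"tx":0.135,"ty":0.081,"tz":0.08,"twist":0.3},{"tx":0.135,"ty":0.081,"tz":0.09,"twist":0.3},{"tx":0.135,"ty":0.081,"tz":0.12,"twist":0.3},{"tx":0.135,"ty":0.081,"tz":0.156,"twist":0.3},{"tx":0.135,"ty":0.081,"tz":0.156,"twist":0.3},{"tx":0.135,"ty":0.081,"tz":0.156,"twist":0.3}]'
python3 -c "
from h import *
where([31,-155],90,76); save('wrist','w1.png'); save('top','top1.png')"
```

```text
t 1.83 scale xy [ -49.5 -290.6] z 231.7 toolx yaw in scale 90.3 Fscale [ 1.  -0.2] Fz -0.5 open 0.65 j7 0.20
move tool xyz [135.3  81.1 155.7] twist 0.3invalid input at $[0]: expected keys tx, ty, tz, twist, grip
```

View pics/w1.png

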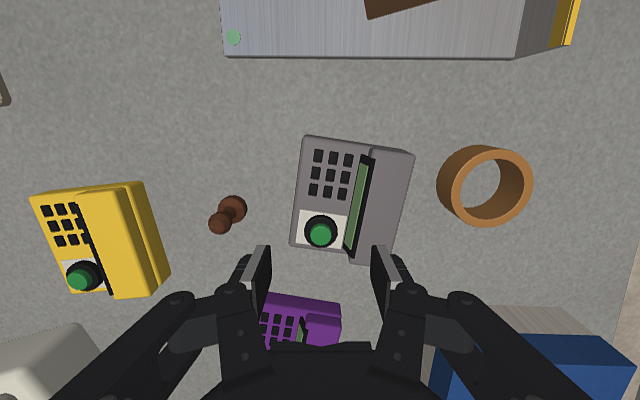

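The move was refused because every row needs grip. The wrist view shows the grey display's key at (320,232) in front of the fingers, the platter at the top, the stamp at (228,213) and the tape at (485,186).

```bash
python3 -m creep '[{"tx":0.135,"ty":0.081,"tz":0.04,"twist":0.3,"grip":0.3},{"tx":0.135,"ty":0.081,"tz":0.08,"twist":0.3,"grip":0.3},{"tx":0.135,"ty":0.081,"tz":0.08,"twist":0.3,"grip":0.3},{"tx":0.135,"ty":0.081,"tz":0.09,"twist":0.3,"grip":0.3},{"tx":0.135,"ty":0.081,"tz":0.12,"twist":0.3,"grip":0.3},{"tx":0.135,"ty":0.081,"tz":0.156,"twist":0.3,"grip":0.3},{"tx":0.135,"ty":0.081,"tz":0.156,"twist":0.3,"grip":0.3},{"tx":0.135,"ty":0.081,"tz":0.156,"twist":0.3,"grip":0.3}]'
python3 - <<'E'
from h import *
c=vision.calibration('wrist')
where([31,-16],90,76); save('wrist','w2.png')
E
```

```text
time: 2.6
eef_pos: [586.0, -123.0, 74.3]
orientation: [-0.002, 0.749, 0.662, -0.001]
wrist_force: [0.4, -0.5, 0.5]
opening: 0.651
finger_force: 0.0
t 2.60 scale xy [  29.5 -157.6] z 74.3 toolx yaw in scale 89.7 Fscale [ 0.5 -0.5] Fz 0.5 open 0.65 j7 -0.17
move tool xyz [141.6   0.9  -1.6] twist -0.3
```

View pics/w2.png

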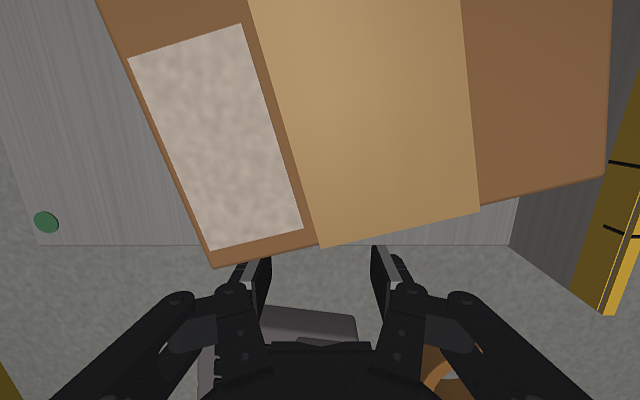

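The wrist view shows the parcel's near-right corner at (213,268), ahead of the left finger (250,265), with both fingers clear of it. I'll push with a 10 mm shift along the tool's y.

```bash
python3 -m creep '[{"tx":0.01,"ty":0.010,"tz":-0.001,"twist":-0.3,"grip":0.3},{"tx":0.02,"ty":0.010,"tz":-0.001,"twist":-0.3,"grip":0.3},{"tx":0.03,"ty":0.010,"tz":-0.001,"twist":-0.3,"grip":0.3},{"tx":0.04,"ty":0.010,"tz":-0.001,"twist":-0.3,"grip":0.3},{"tx":0.05,"ty":0.010,"tz":-0.001,"twist":-0.3,"grip":0.3},{"tx":0.06,"ty":0.010,"tz":-0.001,"twist":-0.3,"grip":0.3},{"tx":0.07,"ty":0.010,"tz":-0.001,"twist":-0.3,"grip":0.3},{"tx":0.08,"ty":0.010,"tz":-0.001,"twist":-0.3,"grip":0.3},{"tx":0.09,"ty":0.010,"tz":-0.001,"twist":-0.3,"grip":0.3},{"tx":0.10,"ty":0.010,"tz":-0.001,"twist":-0.3,"grip":0.3}]'
python3 - <<'E'
from h import *
where([31,-16],90,76); save('wrist','w3.png')
E
```

```text
time: 3.48
eef_pos: [609.6, -24.7, 77.1]
orientation: [0.001, 0.748, 0.664, -0.0]
wrist_force: [-1.3, -5.0, 1.6]
opening: 0.654
finger_force: 0.0
t 3.48 scale xy [ 41.3 -57.2] z 77.1 toolx yaw in scale 90.0 Fscale [-0.7 -5.1] Fz 1.6 open 0.65 j7 -0.34
move tool xyz [ 41.2 -10.3   1.1] twist 0.0
```

View pics/w3.png

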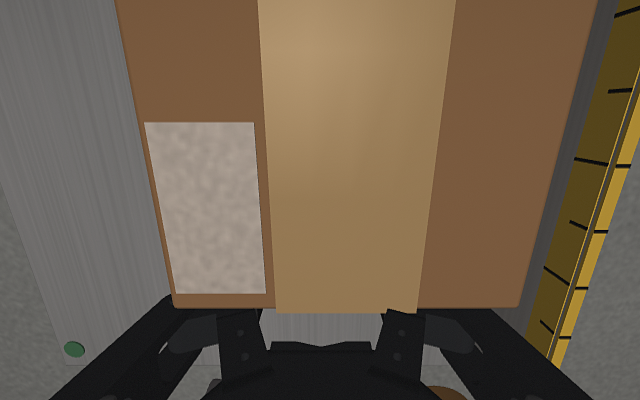

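The parcel now lies square against both fingers, its near face level at row 308. Continuing to the left fence.

```bash
python3 -m creep '[{"tx":0.01,"ty":0,"tz":0.001,"twist":0,"grip":0.3},{"tx":0.02,"ty":0,"tz":0.001,"twist":0,"grip":0.3},{"tx":0.027,"ty":0,"tz":0.001,"twist":0,"grip":0.3},{"tx":0.032,"ty":0,"tz":0.001,"twist":0,"grip":0.3},{"tx":0.035,"ty":0,"tz":0.001,"twist":0,"grip":0.3},{"tx":0.035,"ty":0,"tz":0.001,"twist":0,"grip":0.3}]'
python3 -c "
from h import *
where([31,-16],90,76)"
python3 -m creep '[{"tx":0.002,"ty":0,"tz":0,"twist":0,"grip":0.3},{"tx":0.004,"ty":0,"tz":0,"twist":0,"grip":0.3},{"tx":0.004,"ty":0,"tz":0,"twist":0,"grip":0.3}]'
python3 -c "
from h import *
where([31,-16],90,76)"
```

```text
time: 4.03
eef_pos: [614.5, 9.4, 76.8]
orientation: [0.001, 0.748, 0.664, 0.0]
wrist_force: [-0.4, -5.8, 7.7]
opening: 0.647
finger_force: 0.0
t 4.03 scale xy [ 42.1 -22.7] z 76.8 toolx yaw in scale 90.0 Fscale [ 0.2 -5.8] Fz 7.7 open 0.65 j7 -0.40
move tool xyz [  6.7 -11.1   0.7] twist -0.0
time: 4.28
eef_pos: [614.9, 12.4, 76.8]
orientation: [0.002, 0.748, 0.663, 0.0]
wrist_force: [-0.7, -6.9, 6.7]
opening: 0.65
finger_force: 0.0
t 4.28 scale xy [ 42.2 -19.7] z 76.8 toolx yaw in scale 89.9 Fscale [ 0.1 -6.9] Fz 6.7 open 0.65 j7 -0.41
move tool xyz [  3.7 -11.2   0.7] twist -0.1
```

```bash
python3 -m creep '[{"tx":0,"ty":0,"tz":-0.003,"twist":0,"grip":0.3},{"tx":0.002,"ty":0,"tz":-0.003,"twist":0,"grip":0.3},{"tx":0.004,"ty":0,"tz":-0.003,"twist":0,"grip":0.3},{"tx":0.004,"ty":0,"tz":-0.003,"twist":0,"grip":0.3}]'
python3 - <<'E'
from h import *
where([31,-16],90,76);save('scene','s2.png')
im=cv2.imread('pics/s2.png')[150:320,250:450];cv2.imwrite('pics/s2c.png',cv2.resize(im,None,fx=3.5,fy=3.5,interpolation=cv2.INTER_CUBIC))
E
```

```text
time: 4.62
eef_pos: [614.5, 14.3, 78.7]
orientation: [0.002, 0.749, 0.663, -0.002]
wrist_force: [-3.1, -13.8, 5.3]
opening: 0.652
finger_force: 0.0
t 4.62 scale xy [ 41.5 -17.9] z 78.7 toolx yaw in scale 89.9 Fscale [ -1.4 -14. ] Fz 5.3 open 0.65 j7 -0.42
move tool xyz [  1.9 -10.5   2.7] twist -0.1
```

View pics/s2c.png

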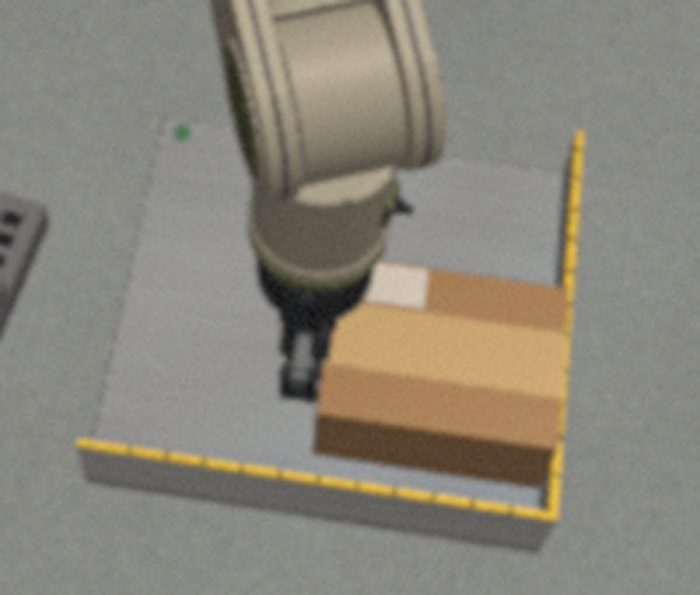

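The scene crop shows the parcel against the left fence, its edge along the tape, with a gap left to the far fence. The force jumped to 14 N, so it is seated in y. Now I back off, lift, and go round to the near side.

```bash
python3 -m creep '[{"tx":-0.015,"ty":0,"tz":0,"twist":0,"grip":0.3},{"tx":-0.03,"ty":0,"tz":-0.01,"twist":0,"grip":0.3},{"tx":-0.03,"ty":0,"tz":-0.05,"twist":0,"grip":0.3},{"tx":-0.03,"ty":-0.02,"tz":-0.09,"twist":7,"grip":0.3},{"tx":-0.02,"ty":-0.05,"tz":-0.096,"twist":14,"grip":0.3},{"tx":0.01,"ty":-0.08,"tz":-0.096,"twist":21,"grip":0.3},{"tx":0.04,"ty":-0.1,"tz":-0.096,"twist":28,"grip":0.3},{"tx":0.07,"ty":-0.116,"tz":-0.096,"twist":35,"grip":0.3},{"tx":0.093,"ty":-0.126,"tz":-0.096,"twist":42,"grip":0.3},{"tx":0.093,"ty":-0.126,"tz":-0.096,"twist":49,"grip":0.3}]'
python3 -c "
from h import *
where([-75,75],0,150)"
```

```text
time: 5.5
eef_pos: [497.9, 132.3, 175.1]
orientation: [-0.001, 0.955, 0.296, 0.001]
wrist_force: [-0.0, 0.6, 0.7]
opening: 0.65
finger_force: 0.0
t 5.50 scale xy [-88.3  85.5] z 175.1 toolx yaw in scale 41.2 Fscale [-0.1  0.6] Fz 0.7 open 0.65 j7 -1.40
move tool xyz [ 3.1 16.7 25.1] twist 41.2
```

```bash
python3 -m creep '[{"tx":0,"ty":0.015,"tz":0,"twist":7,"grip":0.3},{"tx":0,"ty":0.015,"tz":0,"twist":14,"grip":0.3},{"tx":0,"ty":0.015,"tz":0,"twist":21,"grip":0.3},{"tx":0,"ty":0.015,"tz":0,"twist":28,"grip":0.3},{"tx":0,"ty":0.015,"tz":0,"twist":35,"grip":0.3},{"tx":0,"ty":0.015,"tz":0,"twist":41,"grip":0.3},{"tx":0,"ty":0.015,"tz":0,"twist":41,"grip":0.3}]'
python3 - <<'E'
from h import *
where([-60,75],0,78); save('wrist','w4.png'); save('top','t4.png')
E
```

```text
time: 6.08
eef_pos: [508.5, 113.9, 174.5]
orientation: [-0.0, 0.998, -0.061, 0.0]
wrist_force: [-0.2, 0.4, 0.1]
opening: 0.65
finger_force: 0.0
t 6.08 scale xy [-75.6  68.4] z 174.5 toolx yaw in scale -0.1 Fscale [-0.3  0.4] Fz 0.1 open 0.65 j7 -2.07
move tool xyz [15.6 -6.5 96.5] twist -0.1
```

View pics/w4.png

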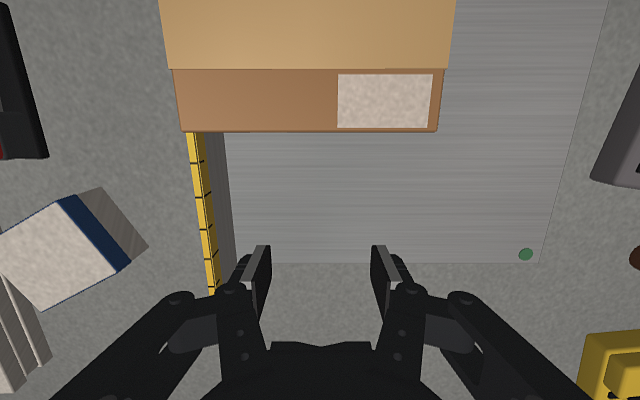

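The wrist view shows the parcel square, its near face at row 131 between columns 182 and 440, and the left fence at column 200.

```bash
python3 -m creep '[{"tx":0.01,"ty":-0.003,"tz":0.04,"twist":0,"grip":0.3},{"tx":0.01,"ty":-0.003,"tz":0.08,"twist":0,"grip":0.3},{"tx":0.01,"ty":-0.003,"tz":0.096,"twist":0,"grip":0.3},{"tx":0.01,"ty":-0.003,"tz":0.096,"twist":0,"grip":0.3}]'
python3 - <<'E'
from h import *
c=vision.calibration('wrist'); c['position']=c['position']
where([12,75],0,78)
# parcel near face from w4: camera pose at that moment = current shifted back
t=vision.calibration('top')
im=cv2.imread('pics/w4.png')
c['position']=c['position']+np.array([508.5,113.9,174.5])-state()['eef_pos']
Q=np.array([[np.cos(SA),-np.sin(SA)],[np.sin(SA),np.cos(SA)]])
print('near face corners, scale',np.round((unproj([[182,131],[440,131]],140,c)[:,:2]-S0)@Q,1))
E
```

```text
time: 6.52
eef_pos: [516.2, 114.1, 74.3]
orientation: [0.001, 0.998, -0.057, -0.003]
wrist_force: [-0.7, -0.4, -0.9]
opening: 0.649
finger_force: 0.0
t 6.52 scale xy [-67.9  69.6] z 74.3 toolx yaw in scale 0.3 Fscale [-0.6 -0.4] Fz -0.9 open 0.65 j7 -2.12
move tool xyz [79.9 -5.  -4.3] twist 0.3
near face corners, scale [[ -8.9 153.7]
 [ -7.9  -5.9]]
```

```bash
python3 -m creep '[{"tx":0.015,"ty":-0.003,"tz":-0.003,"twist":0,"grip":0.3},{"tx":0.03,"ty":-0.003,"tz":-0.003,"twist":0,"grip":0.3},{"tx":0.04,"ty":-0.003,"tz":-0.003,"twist":0,"grip":0.3},{"tx":0.048,"ty":-0.003,"tz":-0.003,"twist":0,"grip":0.3},{"tx":0.055,"ty":-0.003,"tz":-0.003,"twist":0,"grip":0.3},{"tx":0.062,"ty":-0.003,"tz":-0.003,"twist":0,"grip":0.3},{"tx":0.068,"ty":-0.003,"tz":-0.003,"twist":0,"grip":0.3},{"tx":0.073,"ty":-0.003,"tz":-0.003,"twist":0,"grip":0.3},{"tx":0.076,"ty":-0.003,"tz":-0.003,"twist":0,"grip":0.3},{"tx":0.076,"ty":-0.003,"tz":-0.003,"twist":0,"grip":0.3}]'
python3 -c "
from h import *
where([12,75],0,78)"
```

```text
time: 7.35
eef_pos: [595.1, 108.9, 81.9]
orientation: [-0.0, 0.998, -0.058, 0.0]
wrist_force: [-0.9, -0.1, 0.6]
opening: 0.647
finger_force: 0.0
t 7.35 scale xy [11.1 73.7] z 81.9 toolx yaw in scale 0.1 Fscale [-0.9 -0.2] Fz 0.6 open 0.65 j7 -2.10
move tool xyz [ 0.9 -1.3  3.9] twist 0.1
```

```bash
python3 -m creep '[{"tx":0.002,"ty":0,"tz":0.003,"twist":0,"grip":0.3},{"tx":0.004,"ty":0,"tz":0.003,"twist":0,"grip":0.3},{"tx":0.004,"ty":0,"tz":0.003,"twist":0,"grip":0.3}]'
python3 - <<'E'
from h import *
where([12,75],0,78); save('wrist','w5.png'); c=vision.calibration('wrist')
Q=np.array([[np.cos(SA),-np.sin(SA)],[np.sin(SA),np.cos(SA)]])
E
```

```text
time: 7.6
eef_pos: [596.7, 108.8, 77.9]
orientation: [0.0, 0.998, -0.059, -0.002]
wrist_force: [-11.5, 1.7, 2.6]
opening: 0.653
finger_force: 0.0
t 7.60 scale xy [12.6 73.8] z 77.9 toolx yaw in scale 0.1 Fscale [-11.7   0.4] Fz 2.6 open 0.65 j7 -2.10
move tool xyz [-0.6 -1.2 -0.1] twist 0.1
```

View pics/w5.png

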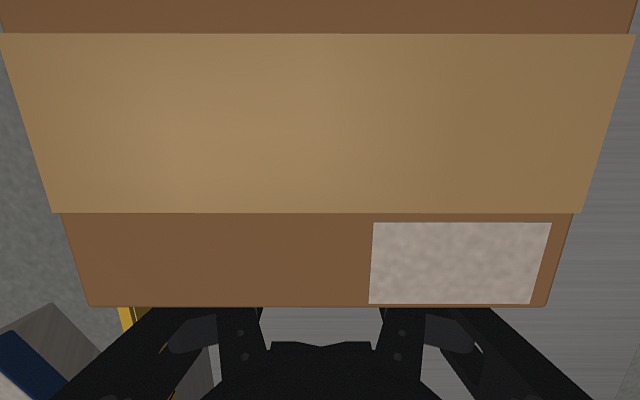

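The parcel is square on both fingers (near edge level at row 306). One more 2 mm press confirms that the fence is stopping it, then I back off.

```bash
python3 -m creep '[{"tx":0.002,"ty":0,"tz":0,"twist":0,"grip":0.3},{"tx":0.003,"ty":0,"tz":0,"twist":0,"grip":0.3},{"tx":0.003,"ty":0,"tz":0,"twist":0,"grip":0.3}]'
python3 -c "
from h import *
where()"
python3 -m creep '[{"tx":-0.015,"ty":0,"tz":0,"twist":0,"grip":0.3},{"tx":-0.045,"ty":0,"tz":-0.01,"twist":0,"grip":0.3},{"tx":-0.065,"ty":0,"tz":-0.05,"twist":0,"grip":0.3},{"tx":-0.08,"ty":0,"tz":-0.09,"twist":0,"grip":0},{"tx":-0.08,"ty":0,"tz":-0.12,"twist":0,"grip":-1},{"tx":-0.08,"ty":0,"tz":-0.12,"twist":0,"grip":-1},{"tx":-0.08,"ty":0,"tz":-0.12,"twist":0,"grip":-1}]'
python3 - <<'E'
from h import *
where(); save('wrist','w6.png'); c=vision.calibration('wrist'); np.save('c6.npy',c,allow_pickle=True)
im=vision.grab_frame('scene'); top=save('top','t6.png')
a=cv2.cvtColor(im[150:320,250:450],cv2.COLOR_RGB2BGR); b=cv2.imread('pics/w6.png')
cv2.imwrite('pics/m6.png',np.vstack([cv2.resize(b,(480,300)),cv2.resize(a,None,fx=1.75,fy=1.75)[:, :].copy() if 0 else cv2.resize(a,(480,300))]))
E
```

```text
time: 7.9
eef_pos: [596.6, 109.5, 77.2]
orientation: [0.0, 0.998, -0.058, -0.005]
wrist_force: [-27.0, 5.0, 9.0]
opening: 0.65
finger_force: 0.0
t 7.90 scale xy [12.4 74.5] z 77.2 toolx yaw in scale 0.1 Fscale [-27.4   1.8] Fz 9.0 open 0.65 j7 -2.10
time: 8.48
eef_pos: [523.8, 117.3, 201.0]
orientation: [-0.0, 0.998, -0.059, 0.003]
wrist_force: [0.1, 0.2, -1.4]
opening: 0.083
finger_force: 0.0
t 8.48 scale xy [-60.8  73.6] z 201.0 toolx yaw in scale 0.1 Fscale [0.1 0.2] Fz -1.4 open 0.08 j7 -2.07
```

View pics/m6.png

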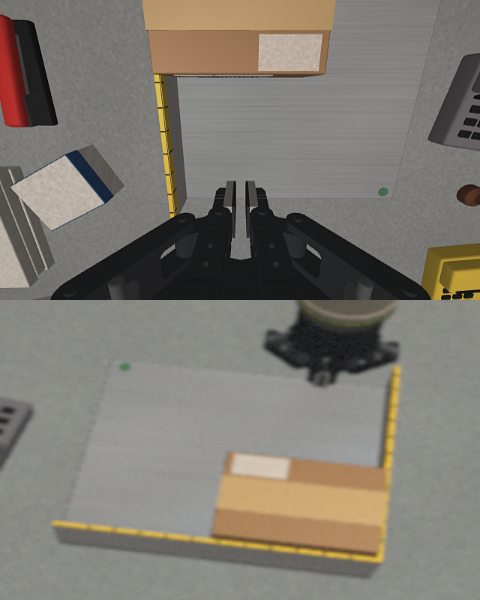

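Both views show the parcel in the corner, the near fence strip visible only beside it, and the hand clear. Now I go over the green key with the fingers shut.

```bash
python3 -m creep '[{"tx":-0.06,"ty":0.03,"tz":0,"twist":0,"grip":-1},{"tx":-0.06,"ty":0.07,"tz":0,"twist":0,"grip":-1},{"tx":-0.06,"ty":0.11,"tz":0,"twist":0,"grip":-1},{"tx":-0.06,"ty":0.15,"tz":0,"twist":0,"grip":-1},{"tx":-0.05,"ty":0.19,"tz":0,"twist":0,"grip":-1},{"tx":-0.04,"ty":0.23,"tz":0,"twist":0,"grip":-1},{"tx":-0.03,"ty":0.27,"tz":0,"twist":0,"grip":-1},{"tx":-0.02,"ty":0.31,"tz":0,"twist":0,"grip":-1},{"tx":-0.01,"ty":0.35,"tz":0,"twist":0,"grip":-1},{"tx":0.0,"ty":0.39,"tz":0,"twist":0,"grip":-1}]' >/dev/null
python3 -m creep '[{"tx":0.011,"ty":0.04,"tz":0.02,"twist":0,"grip":-1},{"tx":0.011,"ty":0.048,"tz":0.04,"twist":0,"grip":-1},{"tx":0.011,"ty":0.048,"tz":0.04,"twist":0,"grip":-1},{"tx":0.011,"ty":0.048,"tz":0.04,"twist":0,"grip":-1}]'
python3 - <<'E'
from h import *
where(); c=vision.calibration('wrist'); im=save('wrist','w7.png'); t=save('top','t7.png'); tc=vision.calibration('top')
def green(im,x0,y0,x1,y1):
    h=cv2.cvtColor(im[y0:y1,x0:x1],cv2.COLOR_RGB2HSV); m=cv2.inRange(h,(50,120,60),(85,255,255))
    n,_,st,ce=cv2.connectedComponentsWithStats(m); return [(st[i,4],ce[i]+[x0,y0]) for i in range(1,n) if st[i,4]>15]
for nm,i,cc in (('wrist',im,c),('top',t,tc)):
    for a,p in green(i,0,0,640,400): print(nm,a,np.round(p),np.round(unproj(p,40,cc)[0],1))
b=cv2.resize(t[70:220,210:360],(600,600),interpolation=cv2.INTER_CUBIC); b=cv2.hconcat([b,b[:, :1]])
w=cv2.resize(im,(800,500))
cv2.imwrite('pics/t7c.png',cv2.cvtColor(b,cv2.COLOR_RGB2BGR))
E
```

```text
time: 9.8
eef_pos: [479.5, -311.7, 155.7]
orientation: [-0.001, 0.998, -0.06, -0.002]
wrist_force: [0.2, 0.7, 0.3]
opening: 0.005
finger_force: 0.0
t 9.80 scale xy [ -53.8 -357.6] z 155.7 toolx yaw in scale -0.0 Fscale [0.1 0.7] Fz 0.3 open 0.01 j7 -1.22
wrist 697 [324. 194.] [ 480.8 -315.6   40. ]
wrist 682 [557. 271.] [ 366.9 -551.8   40. ]
top 31 [412. 185.] [ 480.6 -315.9   40. ]
top 30 [493. 223.] [ 374.  -546.3   40. ]
```

View pics/t7c.png

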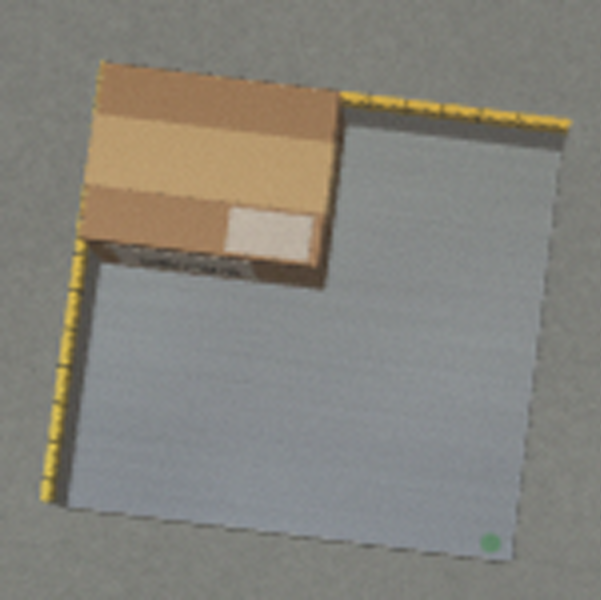

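The top crop shows the parcel in the corner, covering both fences' tape; its top corners are at crop (103,62), (340,92), (318,266) and (80,238). Both cameras put the key at (480.7,-315.7). I'll check the fit numerically.

```bash
python3 - <<'E'
from h import *
np.set_printoptions(suppress=True,precision=3)
c=vision.calibration('top'); sc=lambda L:np.array(L)/4+[210,70]
P,r=fit([[60,80,140],[60,-80,140],[-60,-80,140],[-60,80,140]],sc([[103,62],[340,92],[318,266],[80,238]]),c,[600,0,0])
S,_=fit([[150,-160,120],[-150,160,120],[-150,-160,60]],sc([[571,119],[40,501],[512,560]]),c,[575,37,-.1])
for s in (S,[*S0,SA]):
    a=s[2];Q=np.array([[np.cos(a),-np.sin(a)],[np.sin(a),np.cos(a)]]); print('parcel rel zero',Q.T@(P[:2]-s[:2])-[145,155],P[2]-a)
print(r.round(2).tolist(),S)
E
```

```text
parcel rel zero [-61.131 -81.027] 0.0016233173217932995
parcel rel zero [-61.013 -80.4  ] 0.0019727420249420202
[[-0.16, -0.15], [0.35, -0.44], [0.23, 0.42], [-0.42, 0.15]] [575.613  37.577  -0.119]
```

The parcel is seated at about (-61, -80.5) mm and 0.002 rad. Pressing the key.

```bash
python3 -m creep '[{"tx":0.0017,"ty":0.0038,"tz":0.03,"twist":0,"grip":-1},{"tx":0.0017,"ty":0.0038,"tz":0.06,"twist":0,"grip":-1},{"tx":0.0017,"ty":0.0038,"tz":0.085,"twist":0,"grip":-1},{"tx":0.0017,"ty":0.0038,"tz":0.1,"twist":0,"grip":-1},{"tx":0.0017,"ty":0.0038,"tz":0.105,"twist":0,"grip":-1},{"tx":0.0017,"ty":0.0038,"tz":0.105,"twist":0,"grip":-1}]'
python3 -m creep '[{"tx":0,"ty":0,"tz":0.002,"twist":0,"grip":-1},{"tx":0,"ty":0,"tz":0.004,"twist":0,"grip":-1},{"tx":0,"ty":0,"tz":0.006,"twist":0,"grip":-1},{"tx":0,"ty":0,"tz":0.006,"twist":0,"grip":-1}]'
python3 -m creep '[{"tx":0,"ty":0,"tz":0.002,"twist":0,"grip":-1},{"tx":0,"ty":0,"tz":0.003,"twist":0,"grip":-1},{"tx":0,"ty":0,"tz":0.003,"twist":0,"grip":-1}]'
```

```text
time: 10.4
eef_pos: [482.4, -314.5, 53.4]
orientation: [-0.0, 0.998, -0.058, -0.0]
wrist_force: [-1.6, 1.0, 2.8]
opening: -0.001
finger_force: 1.0
time: 10.73
eef_pos: [483.5, -316.0, 49.9]
orientation: [0.0, 0.998, -0.059, 0.001]
wrist_force: [-3.3, 4.1, 15.0]
opening: 0.0
finger_force: 7.4
time: 10.98
eef_pos: [483.7, -316.1, 49.4]
orientation: [0.001, 0.998, -0.059, 0.002]
wrist_force: [-13.4, 10.9, 41.0]
opening: 0.005
finger_force: 20.5
```

```bash
python3 -m creep '[{"tx":0,"ty":0,"tz":-0.02,"twist":0,"grip":-1},{"tx":0,"ty":0,"tz":-0.06,"twist":0,"grip":-1},{"tx":0,"ty":0,"tz":-0.1,"twist":0,"grip":-1},{"tx":0,"ty":0,"tz":-0.1,"twist":0,"grip":-1}]'
python3 - <<'E'
from h import *
where(); c=vision.calibration('wrist'); im=save('wrist','w8.png'); t=save('top','t8.png'); tc=vision.calibration('top'); s=save('scene','s8.png'); scm=vision.calibration('scene')
rays=[]
def cen(im,x0,y0,x1,y1):
    h=cv2.cvtColor(im[y0:y1,x0:x1],cv2.COLOR_RGB2HSV); m=cv2.inRange(h,(50,110,50),(85,255,255))
    n,_,st,ce=cv2.connectedComponentsWithStats(m); i=1+np.argmax(st[1:,4]); return ce[i]+[x0,y0],st[i]
for nm,i,cc,b in (('wrist',im,c,(200,100,450,260)),('top',t,tc,(395,170,430,200)),('scene',s,scm,(195,190,245,230))):
    p,st=cen(i,*b); print(nm,p,st)
    for z in (36,40,46,52): print(z,np.round(unproj(p,z,cc)[0],1),end=' ')
    print()
cv2.imwrite('pics/w8c.png',cv2.resize(cv2.cvtColor(im[90:330,170:490],cv2.COLOR_RGB2BGR),None,fx=2.4,fy=2.4))
E
```

```text
time: 11.32
eef_pos: [485.8, -318.2, 153.4]
orientation: [0.003, 0.998, -0.059, 0.006]
wrist_force: [0.7, -0.2, 0.7]
opening: -0.0
finger_force: 0.0
t 11.32 scale xy [ -46.8 -363.3] z 153.4 toolx yaw in scale 0.0 Fscale [ 0.8 -0.1] Fz 0.7 open -0.00 j7 -1.22
wrist [316.83189655 204.11637931] [103  90  29  30 696]
36 [ 479.4 -315.2   36. ] 40 [ 480.7 -315.4   40. ] 46 [ 482.6 -315.7   46. ] 52 [ 484.5 -315.9   52. ] 
top [411.8245614  184.57894737] [13 11  9  8 57]
36 [ 483.4 -316.4   36. ] 40 [ 483.  -315.4   40. ] 46 [ 482.4 -314.1   46. ] 52 [ 481.9 -312.7   52. ] 
scene [217.04597701 206.20689655] [17 12 11 10 87]
36 [ 480.3 -317.8   36. ] 40 [ 482.5 -316.7   40. ] 46 [ 485.8 -315.    46. ] 52 [ 489.1 -313.4   52. ]
```

View pics/w8c.png

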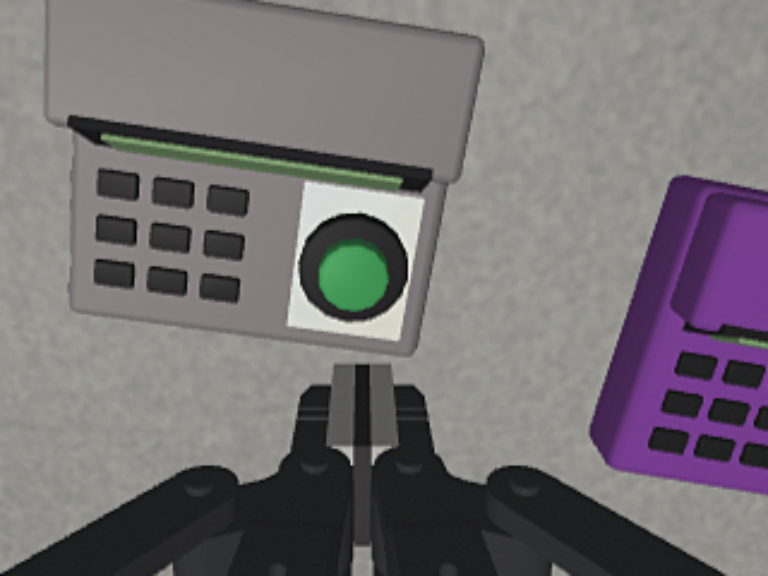

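The wrist crop shows the green key at crop (354,276), standing proud of its black ring, with the hump about 45 mm away from it. Contact came at z≈53, which is higher than I expected, so I'll check the tip height and the key height.

```bash
python3 - <<'E'
from h import *
s=state();c=vision.calibration('wrist'); p=s['eef_pos'];T=R.from_quat(np.roll(s['orientation'],-1)).as_matrix()
print('tip px pred',proj([p,p+T@[-11,0,0],p+T@[11,0,0],p+T@[0,0,-10],p+T@[11,0,-10]],c).round(1).tolist())
# joint ray intersection
tc=vision.calibration('top');sc=vision.calibration('scene')
def g(X): return np.r_[(proj([X],c)[0]-[316.8,204.1])*.25/.3,(proj([X],tc)[0]-[411.8,184.6])*1,(proj([X],sc)[0]-[217.05,206.2])*1]
r=least_squares(g,[482,-315,43]);print(r.x.round(1),r.fun.round(2))
E
```

```text
tip px pred [[319.4, 255.2], [319.4, 271.9], [319.4, 237.9], [319.3, 264.3], [319.3, 246.0]]
[ 481.7 -313.8   46.5] [ 0.18 -0.66 -0.03  0.21  0.64 -1.37]
```

```bash
python3 -c "
from h import *
where()"; python3 -m creep '[{"tx":-0.0042,"ty":-0.0032,"tz":0.03,"twist":0,"grip":-1},{"tx":-0.0042,"ty":-0.0032,"tz":0.06,"twist":0,"grip":-1},{"tx":-0.0042,"ty":-0.0032,"tz":0.085,"twist":0,"grip":-1},{"tx":-0.0042,"ty":-0.0032,"tz":0.093,"twist":0,"grip":-1},{"tx":-0.0042,"ty":-0.0032,"tz":0.093,"twist":0,"grip":-1},{"tx":-0.0042,"ty":-0.0032,"tz":0.093,"twist":0,"grip":-1}]' | grep -E 'eef|wrist'
python3 -m creep '[{"tx":0,"ty":0,"tz":0.002,"twist":0,"grip":-1},{"tx":0,"ty":0,"tz":0.002,"twist":0,"grip":-1},{"tx":0,"ty":0,"tz":0.002,"twist":0,"grip":-1}]' | grep -E 'eef|wrist'
python3 -m creep '[{"tx":0,"ty":0,"tz":0.002,"twist":0,"grip":-1},{"tx":0,"ty":0,"tz":0.002,"twist":0,"grip":-1},{"tx":0,"ty":0,"tz":0.002,"twist":0,"grip":-1}]' | grep -E 'eef|wrist'
python3 -m creep '[{"tx":0,"ty":0,"tz":0.002,"twist":0,"grip":-1},{"tx":0,"ty":0,"tz":0.002,"twist":0,"grip":-1},{"tx":0,"ty":0,"tz":0.002,"twist":0,"grip":-1}]' | grep -E 'eef|wrist'
python3 -m creep '[{"tx":0,"ty":0,"tz":0.002,"twist":0,"grip":-1},{"tx":0,"ty":0,"tz":0.002,"twist":0,"grip":-1},{"tx":0,"ty":0,"tz":0.002,"twist":0,"grip":-1}]' | grep -E 'eef|wrist'
```

```text
t 11.47 scale xy [ -50.4 -361.8] z 145.1 toolx yaw in scale 0.0 Fscale [-0.6 -0.1] Fz -0.8 open 0.00 j7 -1.22
eef_pos: [477.5, -311.8, 50.9]
wrist_force: [-1.5, 1.3, 3.5]
eef_pos: [477.8, -312.0, 50.0]
wrist_force: [-5.9, 3.4, 14.4]
eef_pos: [477.9, -312.1, 49.6]
wrist_force: [-13.4, 7.3, 32.4]
eef_pos: [478.0, -312.2, 49.2]
wrist_force: [-19.6, 11.5, 48.4]
eef_pos: [478.0, -312.2, 48.8]
wrist_force: [-25.9, 16.5, 66.5]
```

```bash
for i in 1; do python3 -m creep '[{"tx":0,"ty":0,"tz":-0.008,"twist":0,"grip":-1},{"tx":0,"ty":0,"tz":-0.008,"twist":0,"grip":-1},{"tx":0,"ty":0,"tz":-0.008,"twist":0,"grip":-1},{"tx":0,"ty":0,"tz":-0.008,"twist":0,"grip":-1}]' | grep -E 'eef|wrist'; done
python3 -m creep '[{"tx":0,"ty":0,"tz":-0.0015,"twist":0,"grip":-1},{"tx":0,"ty":0,"tz":-0.0015,"twist":0,"grip":-1},{"tx":0,"ty":0,"tz":-0.0015,"twist":0,"grip":-1},{"tx":0,"ty":0,"tz":-0.0015,"twist":0,"grip":-1}]' | grep -E 'eef|wrist'
python3 -m creep '[{"tx":0,"ty":0,"tz":-0.0015,"twist":0,"grip":-1},{"tx":0,"ty":0,"tz":-0.0015,"twist":0,"grip":-1},{"tx":0,"ty":0,"tz":-0.0015,"twist":0,"grip":-1},{"tx":0,"ty":0,"tz":-0.0015,"twist":0,"grip":-1}]' | grep -E 'eef|wrist'
python3 -m creep '[{"tx":0,"ty":0,"tz":-0.004,"twist":0,"grip":-1},{"tx":0,"ty":0,"tz":-0.004,"twist":0,"grip":-1},{"tx":0,"ty":0,"tz":-0.004,"twist":0,"grip":-1},{"tx":0,"ty":0,"tz":-0.004,"twist":0,"grip":-1}]' | grep -E 'eef|wrist'
```

```text
eef_pos: [478.8, -312.6, 51.4]
wrist_force: [2.2, -0.7, 3.4]
eef_pos: [478.2, -312.3, 52.6]
wrist_force: [1.3, -1.0, 2.0]
eef_pos: [478.0, -312.1, 54.1]
wrist_force: [0.9, -0.7, 1.8]
eef_pos: [478.1, -312.1, 58.2]
wrist_force: [-0.2, -0.4, -0.1]
```

A spring force falls off between 51 and 55 mm and there is a hard stop at 50 mm, so the key went fully down. I'll retract, check that everything is still in place, and hand in.

```bash
python3 -m creep '[{"tx":0,"ty":0,"tz":-0.03,"twist":0,"grip":-1},{"tx":0,"ty":0,"tz":-0.06,"twist":0,"grip":-1},{"tx":0,"ty":0,"tz":-0.09,"twist":0,"grip":-1},{"tx":0,"ty":0,"tz":-0.1,"twist":0,"grip":-1},{"tx":0,"ty":0,"tz":-0.1,"twist":0,"grip":-1},{"tx":0,"ty":0,"tz":-0.1,"twist":0,"grip":-1},{"tx":0,"ty":0,"tz":-0.1,"twist":0,"grip":-1},{"tx":0,"ty":0,"tz":-0.1,"twist":0,"grip":-1}]' | grep -E 'eef|wrist'
python3 - <<'E'
from h import *
t=save('top','t9.png').astype(int); a=cv2.cvtColor(cv2.imread('pics/t7.png'),cv2.COLOR_BGR2RGB).astype(int); b=cv2.cvtColor(cv2.imread('pics/top0.png'),cv2.COLOR_BGR2RGB).astype(int)
d=lambda p,q,x0,y0,x1,y1: round(float((abs(p-q)[y0:y1,x0:x1].max(2)>50).mean()),4)
print('parcel change',d(t,a,225,80,300,145),'tape',d(t,b,375,90,420,132),'stapler/label',d(t,b,130,95,190,215),'stamp',d(t,b,388,218,410,235))
print('end:',state()['time'],state()['wrist_force'].round(1)); print(ctrl.hand_in())
E
```

```text
eef_pos: [477.5, -311.8, 156.6]
wrist_force: [0.2, -0.6, 0.5]
parcel change 0.0 tape 0.0 stapler/label 0.0 stamp 0.0
end: 15.0167 [ 0.7 -0.2  0.1]
the job is handed in; nothing more can be done
None
```

I handed the job in at 15.0 s: the parcel measured about 1 mm off ideal at both fences and 0.002 rad from square, and the green key was pressed to its stop with the hand clear of parcel and scale and then released; the tape roll, stamp, label box and stapler show no change in the top camera, and I don't have the judge's result.

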